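Find the rocking jar lid and press it home

TASK

One of the four brass lids on the jars in the blue carrier is not down on its jar: it rocks. Press the lids lightly near their edges until one rocks under the fingertips, then press that lid straight down in the middle until it is fully home and no longer rocks, and move clear. Only touch and press: lift no lid, do not bear down hard on the glass, and leave everything else where it is.

Things in the scene. Friction and masses are not known exactly. Their poses are not given: they have to be found in the camera images.
- lid_1: One of four identical round brass-yellow lids, 76 mm across, each loose on a fixed glass jar of green spears. Flat top plate 4 mm thick, skirt 10 mm down round the jar's neck (about 4 mm play). Origin: centre of the UNDERSIDE of the top plate, so the face to press is 4 mm above it; z up. All four start level, at one height (origin 125 mm above the table). The numbers do not tell which lid rocks.
- lid_2: Same as lid_1. Three of the lids rest firmly on their jar's rim (64 mm across) and do not give. Nothing shows which is the fourth: it rides on a 12 mm wide plunger under its middle, 5 mm above its own jar's rim.
- lid_3: Same as lid_1. How the loose one feels: a light press (about 1 N) near the edge, 25 to 32 mm from its centre, tips it by about 0.19 rad until it meets the rim (a fingertip there sinks about 3 to 5 mm); it falls level again when let go. A firm lid stays level and stops the fingertip at once.
- lid_4: Same as lid_1. Once home, the lid that rocked lies about 5 mm lower than the other three, as its jar is a little shorter. The four jars stand 2 by 2, 110 mm apart, in the blue carrier.
- hold_down (a joint): Plunger in the jar whose lid rocks (where is not told). In m: 0 standing high, as found; grows as it is pushed down. At 0.005 the lid lies on its rim, home; stop at 0.006. It slides stiffly and stays where left: a slow press on the middle of the lid moves it from about 8 N (12 to 25 N is right; over 60 N breaks glass). Pressing at the lid's edge does not move it.
- carrier: Blue plastic carrier, fixed, 260 (its x) by 360 (its y) mm, walls 35 mm high, floor 8 mm thick. Origin: centre of its underside, on the table. The jars stand at its x = +-55 mm, y = -110 and 0 mm; the strip at its +y side holds a spice jar and a screw band.
- spice_jar: Spice jar, 44 mm across, 85 mm tall, red cap, standing in the carrier. Origin: underside (of the resting thing). To be left alone.
- screw_band: Steel screw band (ring), 76 mm across, 15 mm high, lying in the carrier. Origin: underside (of the resting thing). To be left alone.
- vinegar: Amber vinegar bottle, 60 mm across, 165 mm tall, beside the carrier. Origin: underside (of the resting thing). To be left alone.
- spoon: Spoon with a wooden handle, lying beside the carrier, along its own x. Origin: underside (of the resting thing). To be left alone.
- cup: Aluminium cup, 72 mm across, 75 mm tall, beside the carrier. Origin: underside (of the resting thing). To be left alone.
- brush: Brush lying beside the carrier, along its own x. Origin: underside (of the resting thing). To be left alone.
- timer: White kitchen timer, 35 x 60 x 50 mm, beside the carrier. Origin: underside (of the resting thing). To be left alone.
Not all that is in view belongs to the job. Leave any pink or purple look-alike of the lid_4 alone.

How it is judged:
On the way, in this order (a step that is already met when the one before it is completed fails the run):
1. the loose lid has been rocked by a press near its edge (tipped by more than 0.06 rad) while its plunger still stood high (pushed less than 1.5 mm) (angle between any of lid_1, lid_2, lid_3, lid_4's own z axis and vertical above 0.06 rad and value of joint hold_down below 0.0015 m), for 0.05 s.
2. its plunger is down and all lids lie flat (value of joint hold_down above 0.0043 m and angle between each of lid_1, lid_2, lid_3, lid_4's own z axis and vertical below 0.025 rad), for 0.2 s.
At the end, for the whole second after the job is handed in: The plunger under the rocking lid is pushed down by more than 4.3 mm, so that the lid lies on its rim; all four lids lie flat within 0.025 rad, at rest, within 10 mm of where they began; the other things are within 20 mm of where they stood (all of step 2 and distance of each of lid_1, lid_2, lid_3, lid_4 from where it was at the start of the episode below 0.01 m and linear speed of each of lid_1, lid_2, lid_3, lid_4 below 0.01 m/s and distance of each of spice_jar, screw_band, vinegar, spoon, cup, brush, timer from where it was at the start of the episode below 0.02 m); the robot touches nothing.
It fails at once if a lid is lifted, carried or dragged off (more than 12 mm from its start) (distance of any of lid_1, lid_2, lid_3, lid_4 from where it was at the start of the episode above 0.012 m).
It fails at once if a bystander is moved by more than 20 mm (distance of any of spice_jar, screw_band, vinegar, spoon, cup, brush, timer from where it was at the start of the episode above 0.02 m).
It fails at once if the robot bears down on something with more than 60 N (contact force between any of the fingers, the arm and anything else above 60 N).
It also fails if it takes over 51 s, if anything falls off the work surface, if the arm or the gripper's body presses on something with over 40 N, if the wrist force passes 120 N, or if a joint passes its speed limit or range.

ROBOT

A 6-joint arm with a two-finger parallel gripper is mounted at the origin on the work surface. World frame = base frame: x ahead of the robot, y to its left, z up, the work surface at z = 0. Lengths are in m, angles in rad, forces in N, time in s.
With the tool pointing down it reaches from about 0.35 to 0.775 m from the base axis. Payload 7.3 kg.
Tool frame: the origin (TCP) lies between the finger pads; the fingertips stand ahead of it and the grasp point (between the pads) lies 6 mm ahead of it (robot.tip_extent is the x of the fingertips in the tool frame, in m); x points along the fingers, z is the direction in which the jaws open and shut, and the axes are right-handed (so a half turn about x gives the same grasp; the last joint's range is limited). The gripper opens to 92 mm and grips with 3 to 60 N. Pads are 19 mm wide; open, the fingers measure 130 mm over their backs; the gripper's body (75 mm by 190 mm) begins 47 mm behind the grasp point.
Start: joints at [1.031, 0.342, 1.524, -0, 1.275, -0.146], TCP at [0.201, 0.485, 0.225] pointing down, gripper open.
Joint ranges: [-2.53, 2.53], [-0.77, 2.02], [0.04, 2.7], [-1, 4.14], [0.28, 2.66], [-3.11, 3.11]. Speed limits (rad/s): [2.57, 2.57, 3.14, 3.14, 3.14, 3.14].

INTERFACE

Orientations are given as [roll, pitch, yaw] about the fixed x, y, z axes, in that order (R = Rz(yaw) Ry(pitch) Rx(roll)).
In Python, from cell import robot gives the robot as it stands. The module is installed in compiled form; this text tells all that it offers.
- The arm moves only by the shell command python3 -m creep 'ROWS' [FORCE]. ROWS is JSON, a list of rows, each an object with "translation": the shift along the tool's x, y, z in m, a list of three; "twist": the turn, a rotation vector about the tool's x, y, z in rad, a list of three; "hand": the opening in per cent of the stroke, from 0 (shut) to 100 (fully open). A call has 1 to 5 rows; each row is the pose to reach, as a shift and turn from the pose measured when the call began, along the tool's axes at that moment; what a row does not reach only later rows make up. A row lasts 1/10 s, in which the tool goes at most 50 mm and 8.59 degrees, less where a joint would pass 70% of its speed; a pose out of reach is approached as far as the arm can. A call with a gripper value outside its range is refused whole. The fingers move at their own pace and stop on an object; FORCE is the grip in N (left out, the last holds). Time passes only in rows, so rows that repeat a pose let the fingers close. It gives the time, the measured TCP pose, the force and the opening at its end, in the units of the state.
- robot.observe(): the state, without advancing time (a new reading comes with each control period).
- robot.read_camera(name): name is "scene" or "top" or "wrist"; returns the picture (480x640x3 uint8, blue, green, red); there is no depth.
- robot.calibration(name): a dict with "intrinsics" (3x3 intrinsics, pixels), "cam_to_world" (4x4, takes a point from camera to world coordinates); the wrist camera has in their place "mount" (4x4, takes a point from camera to tool coordinates, whose origin is the TCP and whose axes are the tool frame's). Camera axes: x right, y up, looking along -z (the intrinsics and any distortion apply to the point x, -y, -z); pixel columns grow to the right and rows downward; lengths in m; the calibration is good to about 2 mm. A picture is of the moment at which its call begins: read the wrist's pose just before it. calibration takes no time and is no camera call.
- robot.hand_in(): hands the job in, once; it reports no verdict.
The state is a dict: "time": time; "qpos": joint angles; "qvel": joint speeds; "joint_efforts": joint torques, N m; "tool_pos": TCP position; "tool_rot": TCP orientation; "contact_force": force on the tool from outside, world axes, zero at the start; "torque": the same for the moment, N m; "opening": finger opening in m.
Only numpy, scipy, OpenCV 4.12 (cv2) and the standard library are available. Lean on these libraries where they do the work, as an engineer would, in place of code of your own. Each camera call takes 0.05 s, during which the arm holds its last target. There are 200 camera calls.

## Working session

There is one attempt and no reset: what is moved stays moved. The work goes in short steps, Python scripts to look and compute and a shell command to move; the robot and the scene stay as the last step left them, time stands still between calls to the robot, and variables do not carry over. Pictures are saved under pics/ and viewed, about 8 in all and at most 12, crops included, and the job is handed in when it is done.

```bash
mkdir -p pics; python3 - <<'E'
from cell import robot
import cv2
s=robot.observe(); print({k:(v if not hasattr(v,'round') else v) for k,v in s.items()}, robot.tip_extent)
for n in("top","scene"):
    cv2.imwrite(f"pics/{n}0.png",robot.read_camera(n)); c=robot.calibration(n); print(n,c)
E
```

```text
{'time': 0.0, 'qpos': array([ 1.03101070e+00,  3.42735179e-01,  1.52503179e+00, -2.93180453e-05,
        1.27541962e+00, -1.45997021e-01]), 'qvel': array([-0.00018106, -0.00119575, -0.00062109, -0.00013844,  0.00060254,
        0.00051588]), 'joint_efforts': array([ 6.90835941e-05, -4.31248283e+01, -2.44219923e+01,  7.16757146e-02,
        5.59485052e-02, -1.42291224e-04]), 'tool_pos': array([0.2012024 , 0.48445416, 0.22393336]), 'tool_rot': array([ 3.0131822 ,  1.56920215, -2.09298683]), 'contact_force': array([-0.4790244 , -0.16035647,  0.35290528]), 'torque': array([-0.00447664,  0.02565255, -0.05865954]), 'opening': 0.09175028386790511} 0.025
top {'intrinsics': array([[591.18393748,   0.        , 321.17948088],
       [  0.        , 591.18393748, 229.04218505],
       [  0.        ,   0.        ,   1.        ]]), 'cam_to_world': array([[-2.96992096e-02,  9.91204120e-01, -1.28966463e-01,
         2.97937363e-01],
       [-9.99546336e-01, -3.00970217e-02, -1.13638698e-03,
        -1.40413104e-03],
       [-5.00789788e-03,  1.28874206e-01,  9.91648305e-01,
         1.49187919e+00],
       [ 0.00000000e+00,  0.00000000e+00,  0.00000000e+00,
         1.00000000e+00]])}
scene {'intrinsics': array([[622.84715715,   0.        , 314.63829566],
       [  0.        , 622.84715715, 243.78530447],
       [  0.        ,   0.        ,   1.        ]]), 'cam_to_world': array([[-0.5429732 , -0.72471425,  0.42422797,  1.04436082],
       [ 0.83967681, -0.46188071,  0.28567299,  0.40977239],
       [-0.01108857,  0.51132717,  0.85931459,  1.26697229],
       [ 0.        ,  0.        ,  0.        ,  1.        ]])}
```

View pics/top0.png

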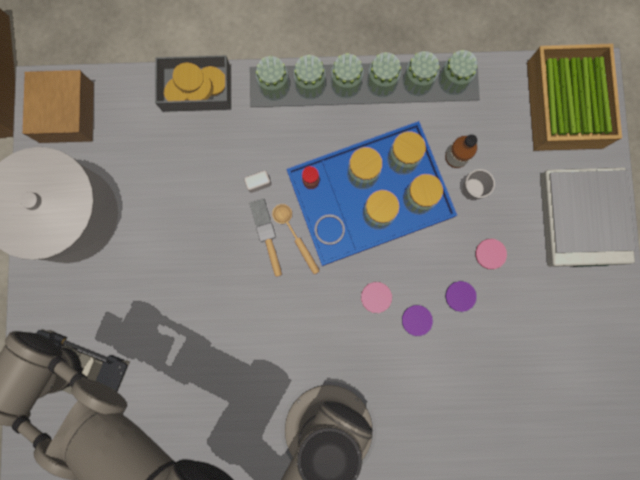

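View pics/scene0.png

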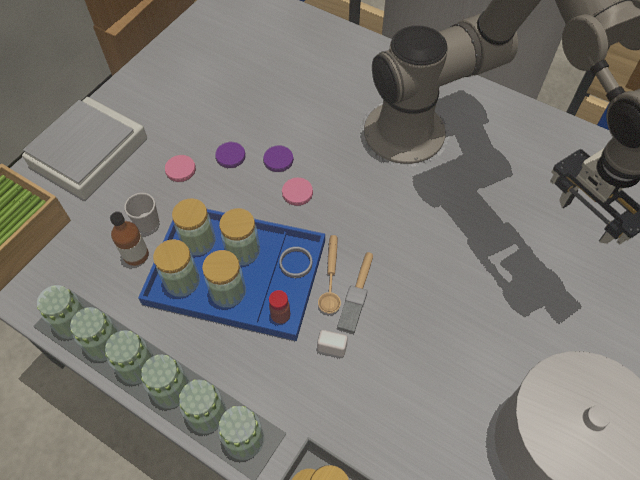

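The top view shows four brass lids at about (366,165), (408,150), (425,192) and (382,208), with the spice jar at (311,177). The scene view agrees. Next I'll locate the lids and work out the shifts.

```bash
cat >h.py <<'E'
import numpy as np, cv2
from scipy.spatial.transform import Rotation as R
from cell import robot
np.set_printoptions(precision=4,suppress=True)
def ray(n,px,z):
    c=robot.calibration(n);K=c["intrinsics"];T=c["cam_to_world"]
    d=np.linalg.inv(K)@[px[0],px[1],1];d=T[:3,:3]@[d[0],-d[1],-d[2]];o=T[:3,3]
    return o+d*(z-o[2])/d[2]
def lids(n,im,box,z=.129):
    h=cv2.cvtColor(im,cv2.COLOR_BGR2HSV)
    m=cv2.inRange(h,(12,130,120),(28,255,255));k=np.zeros_like(m);x0,y0,x1,y1=box;k[y0:y1,x0:x1]=255
    m=cv2.morphologyEx(m&k,cv2.MORPH_OPEN,np.ones((5,5)))
    out=[]
    for c in cv2.findContours(m,cv2.RETR_EXTERNAL,cv2.CHAIN_APPROX_NONE)[0]:
        if cv2.contourArea(c)<300: continue
        w=np.array([ray(n,p,z)[:2] for p in c[:,0]],np.float32)
        (x,y),r=cv2.minEnclosingCircle(w); out.append((round(x,4),round(y,4),round(r,4)))
    return out
def shift(target,s=None):
    s=s or robot.observe();r=R.from_euler('xyz',s["tool_rot"])
    return r.inv().apply(np.array(target)-s["tool_pos"])
E
python3 - <<'E'
from h import *
print(lids("top",cv2.imread("pics/top0.png"),(340,120,460,235)))
print(lids("scene",cv2.imread("pics/scene0.png"),(150,190,265,300)))
print(R.from_euler('xyz',robot.observe()["tool_rot"]).as_matrix())
E
```

```text
[(0.5247, -0.1433, 0.0369), (0.5603, -0.2476, 0.038), (0.6286, -0.109, 0.0372), (0.6645, -0.2129, 0.0383)]
[(0.6332, -0.1079, 0.0376), (0.6687, -0.2086, 0.0372), (0.567, -0.2436, 0.0368)]
[[-0.0007 -0.9235  0.3837]
 [-0.0012  0.3837  0.9235]
 [-1.      0.0002 -0.0013]]
```

```bash
python3 - <<'E'
from h import *
for n,c in dict(A=(.526,-.143),B=(.561,-.247),C=(.629,-.109),D=(.665,-.213)).items():
    for k in(-.03,.03): print(n,k,shift(np.array([*c,.2])+k*np.array([-.9235,.3837,0])))
E
```

```text
A -0.03 [ 0.0245 -0.5707 -0.4548]
A 0.03 [ 0.0245 -0.5107 -0.4548]
B -0.03 [ 0.0246 -0.6429 -0.5375]
B 0.03 [ 0.0246 -0.5829 -0.5375]
C -0.03 [ 0.0244 -0.6528 -0.3839]
C 0.03 [ 0.0244 -0.5928 -0.3839]
D -0.03 [ 0.0245 -0.7259 -0.4662]
D 0.03 [ 0.0245 -0.6659 -0.4662]
```

```bash
python3 -m creep '[{"translation":[0,-0.034,-0.030],"twist":[0,0,0],"hand":0},{"translation":[0,-0.068,-0.061],"twist":[0,0,0],"hand":0},{"translation":[0,-0.102,-0.091],"twist":[0,0,0],"hand":0},{"translation":[0,-0.136,-0.121],"twist":[0,0,0],"hand":0},{"translation":[0,-0.170,-0.151],"twist":[0,0,0],"hand":0}]' 20
python3 -m creep '[{"translation":[0,-0.034,-0.030],"twist":[0,0,0],"hand":0},{"translation":[0,-0.068,-0.061],"twist":[0,0,0],"hand":0},{"translation":[0,-0.102,-0.091],"twist":[0,0,0],"hand":0},{"translation":[0,-0.136,-0.121],"twist":[0,0,0],"hand":0},{"translation":[0,-0.170,-0.151],"twist":[0,0,0],"hand":0}]' 20
python3 - <<'E'
from h import *
print(robot.observe()); print(shift([.498,-.132,.20]))
E
```

```text
time: 0.6
tool_pos: [0.3005, 0.2782, 0.224]
tool_rot: [2.968, 1.569, -2.138]
contact_force: [1.3, -0.1, 0.4]
opening: 0.0564
time: 1.1
tool_pos: [0.3999, 0.0717, 0.2242]
tool_rot: [2.928, 1.569, -2.177]
contact_force: [0.9, 0.3, 1.5]
opening: 0.0165
{'time': 1.1, 'qpos': array([-0.0107,  0.1237,  1.8178, -0.0014,  1.2009, -1.1876]), 'qvel': array([-1.0491,  0.1996, -0.236 ,  0.0034,  0.028 , -1.0413]), 'joint_efforts': array([  4.6707, -32.6685, -21.7406,  -0.1809,   0.3208,   1.3365]), 'tool_pos': array([0.3999, 0.0717, 0.2242]), 'tool_rot': array([ 2.9285,  1.5692, -2.1774]), 'contact_force': array([0.9183, 0.2646, 1.4832]), 'torque': array([ 0.0206,  0.0112, -0.0109]), 'opening': 0.016498016469999734}
[ 0.0243 -0.1687 -0.1505]
```

```bash
python3 -m creep '[{"translation":[0,-0.034,-0.030],"twist":[0,0,0],"hand":0},{"translation":[0,-0.068,-0.061],"twist":[0,0,0],"hand":0},{"translation":[0,-0.102,-0.091],"twist":[0,0,0],"hand":0},{"translation":[0.012,-0.136,-0.121],"twist":[0,0,0],"hand":0},{"translation":[0.024,-0.169,-0.150],"twist":[0,0,0],"hand":0}]' 20
python3 -m creep '[{"translation":[0.0,-0.0,-0.0],"twist":[0,0,0],"hand":0},{"translation":[0.0,0,0],"twist":[0,0,0],"hand":0}]' 20
python3 - <<'E'
from h import *
s=robot.observe();print(s["contact_force"],s["opening"],shift([.498,-.132,.20]))
im=robot.read_camera("top");cv2.imwrite("pics/t1.png",cv2.resize(im[100:260,280:480],None,fx=4,fy=4))
E
```

```text
time: 1.6
tool_pos: [0.4991, -0.1337, 0.2]
tool_rot: [-3.089, 1.569, -1.912]
contact_force: [0.4, 0.2, -1.1]
opening: 0.0007
time: 1.8
tool_pos: [0.4986, -0.1342, 0.1989]
tool_rot: [2.008, 1.568, -3.1]
contact_force: [-1.0, -0.4, -0.2]
opening: 0.0005
[-1.0183 -0.3838 -0.2095] 0.0004648681785265247 [-0.0011  0.0014  0.0018]
```

View pics/t1.png

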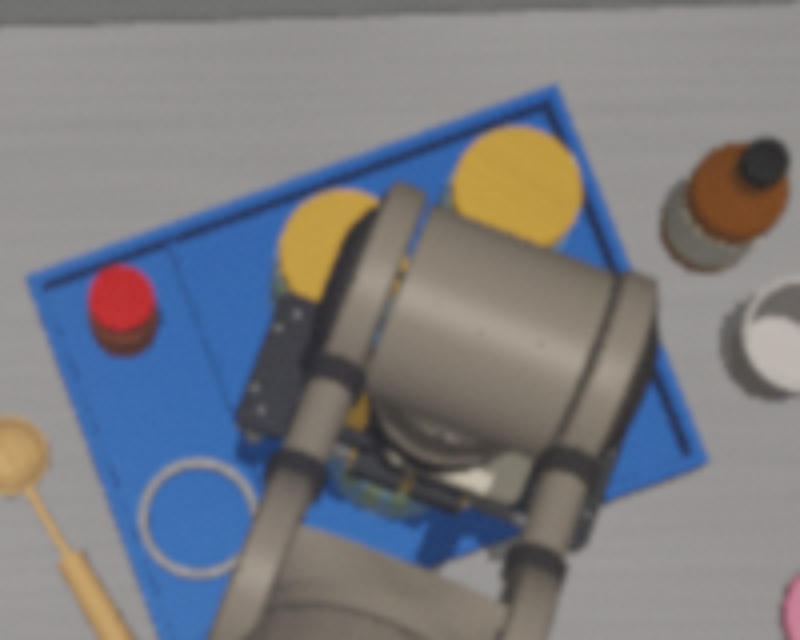

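The picture shows the gripper over the near edge of lid A, at crop pixel (380,450), with nothing else close to it. Next I descend slowly.

```bash
python3 -m creep '[{"translation":[0.015,0.001,0.002],"twist":[0,0,0],"hand":0},{"translation":[0.030,0.001,0.002],"twist":[0,0,0],"hand":0},{"translation":[0.038,0.001,0.002],"twist":[0,0,0],"hand":0},{"translation":[0.041,0.001,0.002],"twist":[0,0,0],"hand":0},{"translation":[0.041,0.001,0.002],"twist":[0,0,0],"hand":0}]'
for i in 1; do python3 -m creep '[{"translation":[0.001,0,0],"twist":[0,0,0],"hand":0},{"translation":[0.002,0,0],"twist":[0,0,0],"hand":0}]'; done
python3 -m creep '[{"translation":[0.001,0,0],"twist":[0,0,0],"hand":0},{"translation":[0.002,0,0],"twist":[0,0,0],"hand":0}]'
```

```text
time: 2.35
tool_pos: [0.4982, -0.1304, 0.1588]
tool_rot: [2.131, 1.569, -2.975]
contact_force: [-0.5, -0.2, 1.0]
opening: 0.0006
time: 2.55
tool_pos: [0.4985, -0.1304, 0.1574]
tool_rot: [2.884, 1.57, -2.222]
contact_force: [-0.5, 0.7, -0.2]
opening: 0.0007
time: 2.75
tool_pos: [0.4987, -0.1305, 0.1556]
tool_rot: [-2.896, 1.57, -1.719]
contact_force: [-0.4, 0.2, 0.3]
opening: 0.0005
```

```bash
for i in 1; do python3 -m creep '[{"translation":[0.001,0,0],"twist":[0,0,0],"hand":0},{"translation":[0.001,0,0],"twist":[0,0,0],"hand":0}]'; python3 -m creep '[{"translation":[0.001,0,0],"twist":[0,0,0],"hand":0},{"translation":[0.001,0,0],"twist":[0,0,0],"hand":0}]';python3 -m creep '[{"translation":[0.001,0,0],"twist":[0,0,0],"hand":0},{"translation":[0.001,0,0],"twist":[0,0,0],"hand":0}]'; done
```

```text
time: 2.95
tool_pos: [0.4986, -0.1305, 0.1545]
tool_rot: [-3.033, 1.57, -1.856]
contact_force: [0.5, -0.3, 0.2]
opening: 0.0007
time: 3.15
tool_pos: [0.4986, -0.1305, 0.1533]
tool_rot: [2.928, 1.57, -2.178]
contact_force: [-0.1, 0.4, 1.2]
opening: 0.0005
time: 3.35
tool_pos: [0.4985, -0.1305, 0.1522]
tool_rot: [2.728, 1.57, -2.378]
contact_force: [0.8, 0.1, -0.7]
opening: 0.0002
```

```bash
for i in 1; do python3 -m creep '[{"translation":[0.001,0,0],"twist":[0,0,0],"hand":0},{"translation":[0.001,0,0],"twist":[0,0,0],"hand":0}]'; python3 -m creep '[{"translation":[0.001,0,0],"twist":[0,0,0],"hand":0},{"translation":[0.001,0,0],"twist":[0,0,0],"hand":0}]'; done
```

```text
time: 3.55
tool_pos: [0.4984, -0.1305, 0.151]
tool_rot: [2.504, 1.57, -2.602]
contact_force: [-0.9, -0.0, -0.6]
opening: 0.0001
time: 3.75
tool_pos: [0.4983, -0.1305, 0.1499]
tool_rot: [2.335, 1.569, -2.771]
contact_force: [0.2, 0.6, 0.5]
opening: 0.0004
```

```bash
python3 - <<'E'
from h import *
a=robot.read_camera("wrist");b=robot.read_camera("scene")
b=cv2.resize(b[160:310,140:340],(640,480))
cv2.imwrite("pics/w2.png",cv2.resize(np.hstack([a,b]),(800,300)))
E
```

```text
(no output)
```

View pics/w2.png

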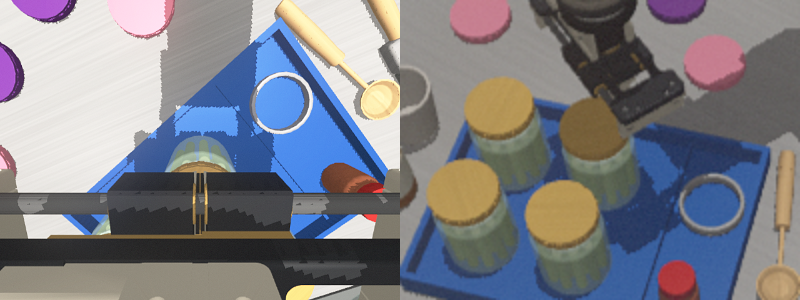

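The wrist view shows the shut fingers over the near rim of lid A, with the lid edge at (197,167). The scene view (crop right, 595,125) suggests they are touching and the lid is sinking. I'll go a little lower to find the stop.

```bash
for i in 1; do python3 -m creep '[{"translation":[0.001,0,0],"twist":[0,0,0],"hand":0},{"translation":[0.001,0,0],"twist":[0,0,0],"hand":0}]'; python3 -m creep '[{"translation":[0.001,0,0],"twist":[0,0,0],"hand":0},{"translation":[0.001,0,0],"twist":[0,0,0],"hand":0}]'; done
```

```text
time: 4.05
tool_pos: [0.4983, -0.1304, 0.1488]
tool_rot: [2.303, 1.569, -2.803]
contact_force: [0.3, 0.5, 0.5]
opening: 0.0003
time: 4.25
tool_pos: [0.4982, -0.1304, 0.1477]
tool_rot: [2.196, 1.569, -2.91]
contact_force: [-0.8, 0.7, -0.6]
opening: 0.0004
```

```bash
python3 - <<'E'
from h import *
a=robot.read_camera("wrist");s=robot.observe();b=robot.read_camera("scene");o=cv2.imread("pics/scene0.png")
f=lambda i:cv2.resize(i[200:270,205:285],(400,350),interpolation=cv2.INTER_CUBIC)
c=robot.calibration("wrist");K=c["intrinsics"];M=np.linalg.inv(c["mount"])
def pj(w):
    t=R.from_euler('xyz',s["tool_rot"]).inv().apply(np.array(w)-s["tool_pos"]);p=M@[*t,1];q=K@[p[0],-p[1],-p[2]];return q[:2]/q[2]
for g in np.linspace(0,2*np.pi,60):
    p=pj([.526+.038*np.cos(g),-.143+.038*np.sin(g),.129]);cv2.circle(a,tuple(int(v) for v in p),2,(0,0,255),-1)
print(c["mount"])
cv2.imwrite("pics/w3.png",np.vstack([np.hstack([f(o),f(b)]),cv2.resize(a[200:400,100:500],(500,250)).copy().__class__((0,800,3),np.uint8) if 0 else cv2.copyMakeBorder(a[220:400,130:490],0,0,0,440,0)]))
E
```

```text
[[-0.      0.2547 -0.967  -0.1585]
 [-0.001   0.967   0.2547  0.0678]
 [ 1.      0.001   0.0002  0.    ]
 [ 0.      0.      0.      1.    ]]
```

View pics/w3.png

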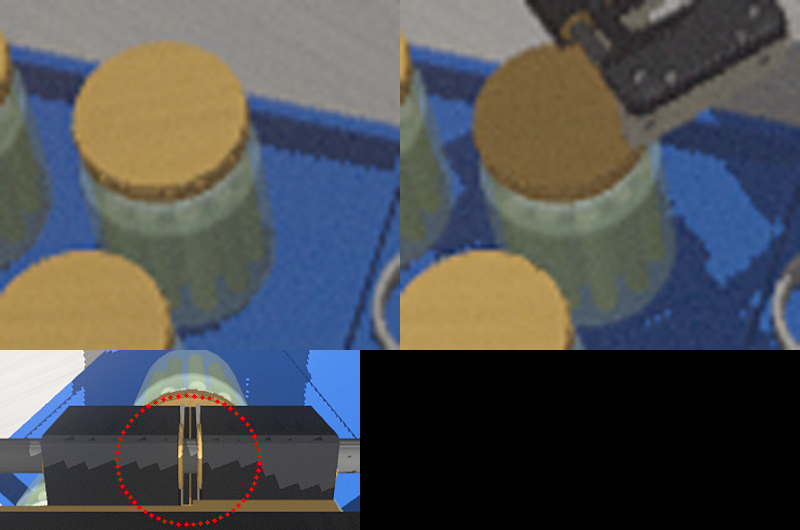

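The scene crops (before on the left, now on the right) show the fingers on the robot-side edge of lid A. Whether the lid is tilted can't be made out in the shadow. In the wrist crop the predicted lid circle matches the visible edge. I'll keep going down in small steps.

```bash
for i in 1; do python3 -m creep '[{"translation":[0.0007,0,0],"twist":[0,0,0],"hand":0},{"translation":[0.0007,0,0],"twist":[0,0,0],"hand":0},{"translation":[0.0007,0,0],"twist":[0,0,0],"hand":0}]'; python3 -m creep '[{"translation":[0.001,0,0],"twist":[0,0,0],"hand":0},{"translation":[0.001,0,0],"twist":[0,0,0],"hand":0},{"translation":[0.001,0,0],"twist":[0,0,0],"hand":0}]'; done
python3 -c "
from h import *
print(robot.observe()['torque'],robot.observe()['contact_force'])"
```

```text
time: 4.65
tool_pos: [0.4983, -0.1304, 0.1471]
tool_rot: [2.292, 1.569, -2.814]
contact_force: [0.6, -0.7, -0.9]
opening: 0.001
time: 4.95
tool_pos: [0.4983, -0.1304, 0.1461]
tool_rot: [2.248, 1.569, -2.858]
contact_force: [1.0, 0.1, -0.4]
opening: 0.0004
[-0.0028  0.0117  0.0192] [ 0.9738  0.1377 -0.3531]
```

```bash
python3 - <<'E'
from h import *
s=robot.observe();a=robot.read_camera("wrist");b=robot.read_camera("scene")
rt=R.from_euler('xyz',s["tool_rot"])
def pj(n,w):
    c=robot.calibration(n);K=c["intrinsics"]
    if n=="wrist": M=np.linalg.inv(c["mount"]);w=rt.inv().apply(np.array(w)-s["tool_pos"])
    else: M=np.linalg.inv(c["cam_to_world"])
    p=M@[*w,1];q=K@[p[0],-p[1],-p[2]];return q[:2]/q[2]
box=[s["tool_pos"]+rt.apply([.025,y,z]) for y,z in((.0095,.019),(.0095,-.019),(-.0095,-.019),(-.0095,.019))]
lid=[[.526+.038*np.cos(g),-.143+.038*np.sin(g),.129] for g in np.linspace(0,2*np.pi,80)]
def view(n,im,x0,y0,w,h,W,H):
    v=cv2.resize(im[y0:y0+h,x0:x0+w],(W,H),interpolation=cv2.INTER_CUBIC)
    v=(255*(v/255.)**.6).astype(np.uint8)
    for pts,col in((box,(0,255,0)),(lid,(0,0,255))):
        P=np.array([(pj(n,p)-[x0,y0])*[W/w,H/h] for p in pts],int);cv2.polylines(v,[P],True,col,1)
    return v
cv2.imwrite("pics/v4.png",np.hstack([view("wrist",a,160,220,320,240,400,300),view("scene",b,195,190,100,75,400,300)]))
E
```

```text
(no output)
```

View pics/v4.png

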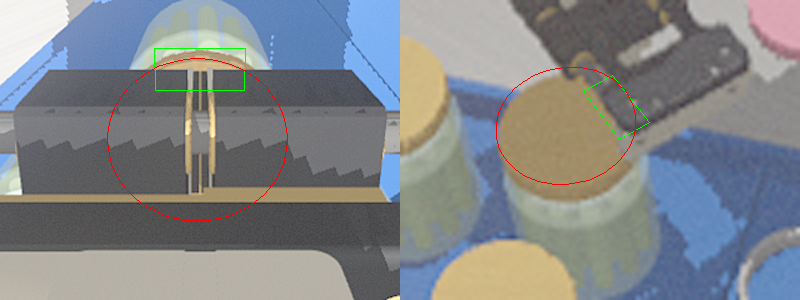

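In the scene crop the far edge of the lid lies about 8 px (zoomed) below the level prediction, so it may already be tipped. I'll compare its outline with the first picture numerically.

```bash
python3 - <<'E'
from h import *
b=robot.read_camera("scene");o=cv2.imread("pics/scene0.png")
def col(im):
    h=cv2.cvtColor(im,cv2.COLOR_BGR2HSV);m=cv2.inRange(h,(8,90,50),(30,255,255))
    m=cv2.morphologyEx(m,cv2.MORPH_OPEN,np.ones((3,3)))
    return [(x,*(205+np.flatnonzero(m[205:250,x]))[[0,-1]]) for x in range(222,254,3)]
print(col(o));print(col(b))
E
```

```text
[(222, np.int64(216), np.int64(232)), (225, np.int64(213), np.int64(236)), (228, np.int64(211), np.int64(238)), (231, np.int64(209), np.int64(239)), (234, np.int64(209), np.int64(239)), (237, np.int64(208), np.int64(239)), (240, np.int64(209), np.int64(239)), (243, np.int64(209), np.int64(238)), (246, np.int64(211), np.int64(237)), (249, np.int64(213), np.int64(235)), (252, np.int64(216), np.int64(231))]Traceback (most recent call last):
  File "<stdin>", line 7, in <module>
  File "<stdin>", line 6, in col
IndexError: index 0 is out of bounds for axis 0 with size 0
```

```bash
python3 - <<'E'
from h import *
b=robot.read_camera("scene")
h=cv2.cvtColor(b,cv2.COLOR_BGR2HSV);m=cv2.inRange(h,(8,90,50),(30,255,255))
m=cv2.morphologyEx(m,cv2.MORPH_OPEN,np.ones((3,3)))
for x in range(219,254,3):
    r=205+np.flatnonzero(m[205:250,x]);print(x,r[:1],r[-1:])
E
```

```text
219 [] []
222 [216] [233]
225 [214] [236]
228 [211] [238]
231 [210] [239]
234 [209] [239]
237 [210] [239]
240 [210] [239]
243 [213] [238]
246 [217] [237]
249 [228] [235]
252 [] []
```

The lid's outline is unchanged, so it's level and the fingers haven't touched it yet. The fingertips must be shorter than I assumed. I'll check `tip_extent` again and keep going down with the force guarded.

```bash
python3 -c "
from h import *
print(robot.tip_extent, robot.observe()['tool_pos'])"
python3 -m creep '[{"translation":[0.001,0,0],"twist":[0,0,0],"hand":0},{"translation":[0.001,0,0],"twist":[0,0,0],"hand":0}]'; python3 -m creep '[{"translation":[0.001,0,0],"twist":[0,0,0],"hand":0},{"translation":[0.001,0,0],"twist":[0,0,0],"hand":0}]'
python3 -m creep '[{"translation":[0.001,0,0],"twist":[0,0,0],"hand":0},{"translation":[0.001,0,0],"twist":[0,0,0],"hand":0}]'
```

```text
0.025 [ 0.4983 -0.1305  0.1461]
time: 5.35
tool_pos: [0.4982, -0.1304, 0.145]
tool_rot: [2.205, 1.569, -2.901]
contact_force: [0.4, 0.3, -0.0]
opening: 0.0006
time: 5.55
tool_pos: [0.4981, -0.1304, 0.1438]
tool_rot: [2.118, 1.569, -2.988]
contact_force: [-0.1, 0.0, 0.1]
opening: 0.0001
time: 5.75
tool_pos: [0.498, -0.1303, 0.1427]
tool_rot: [2.059, 1.569, -3.048]
contact_force: [-0.2, -0.2, -0.0]
opening: 0.001
```

```bash
python3 -m creep '[{"translation":[-0.012,0,0],"twist":[0,0,0],"hand":0},{"translation":[-0.022,0,0],"twist":[0,0,0],"hand":0},{"translation":[-0.022,-0.012,0],"twist":[0,0,0],"hand":0},{"translation":[-0.022,-0.012,0],"twist":[0,0,0],"hand":0}]'
python3 - <<'E'
from h import *
s=robot.observe();print(s["tool_pos"],s["contact_force"]);a=robot.read_camera("wrist");b=robot.read_camera("scene");t=robot.read_camera("top")
rt=R.from_euler('xyz',s["tool_rot"])
def pj(n,w):
    c=robot.calibration(n);K=c["intrinsics"]
    if n=="wrist": M=np.linalg.inv(c["mount"]);w=rt.inv().apply(np.array(w)-s["tool_pos"])
    else: M=np.linalg.inv(c["cam_to_world"])
    p=M@[*w,1];q=K@[p[0],-p[1],-p[2]];return q[:2]/q[2]
box=[s["tool_pos"]+rt.apply([.025,y,z]) for y,z in((.0095,.019),(.0095,-.019),(-.0095,-.019),(-.0095,.019))]
def view(n,im,x0,y0,w,h,W,H):
    v=cv2.resize(im[y0:y0+h,x0:x0+w],(W,H),interpolation=cv2.INTER_CUBIC)
    v=(255*(v/255.)**.6).astype(np.uint8)
    P=np.array([(pj(n,p)-[x0,y0])*[W/w,H/h] for p in box],int);cv2.polylines(v,[P],True,(0,255,0),1)
    return v
cv2.imwrite("pics/v5.png",np.hstack([view("wrist",a,0,0,640,480,400,400),view("scene",b,205,150,100,100,400,400)]))
E
```

```text
time: 6.15
tool_pos: [0.5105, -0.1356, 0.1661]
tool_rot: [-2.25, 1.569, -1.073]
contact_force: [-0.2, 0.1, -0.1]
opening: 0.0006
[ 0.5105 -0.1356  0.1661] [-0.1728  0.1218 -0.0917]
```

View pics/v5.png

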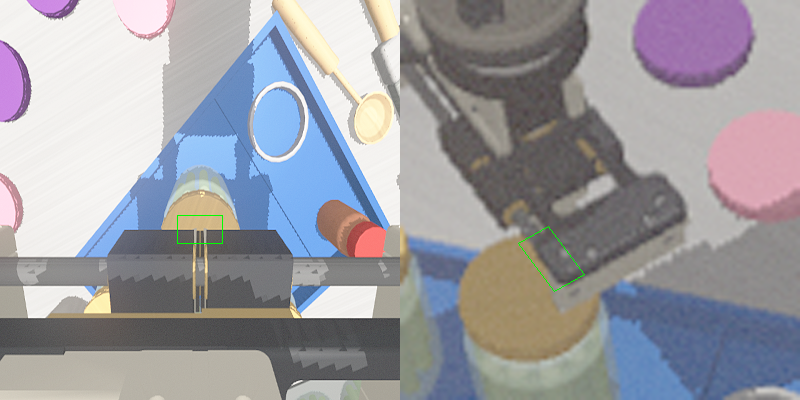

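The wrist view puts the fingertip box at (200,229) over lid A. In the scene view the gripper body hides the tips. I'll probe here, about 17 mm from the middle.

```bash
python3 -m creep '[{"translation":[0.005,0,0],"twist":[0,0,0],"hand":0},{"translation":[0.009,0,0],"twist":[0,0,0],"hand":0},{"translation":[0.009,0,0],"twist":[0,0,0],"hand":0}]'|grep -v rot
for i in 1; do python3 -m creep '[{"translation":[0.001,0,0],"twist":[0,0,0],"hand":0},{"translation":[0.001,0,0],"twist":[0,0,0],"hand":0}]'|grep -v rot;  python3 -m creep '[{"translation":[0.001,0,0],"twist":[0,0,0],"hand":0},{"translation":[0.001,0,0],"twist":[0,0,0],"hand":0}]' |grep -v rot;  python3 -m creep '[{"translation":[0.001,0,0],"twist":[0,0,0],"hand":0},{"translation":[0.001,0,0],"twist":[0,0,0],"hand":0}]'|grep -v rot; done
```

```text
time: 6.6
tool_pos: [0.5081, -0.1345, 0.155]
contact_force: [-0.1, -0.5, 0.3]
opening: 0.0003
time: 6.8
tool_pos: [0.5079, -0.1344, 0.1537]
contact_force: [0.6, 1.0, 0.5]
opening: 0.0005
time: 7.0
tool_pos: [0.5078, -0.1344, 0.1526]
contact_force: [-0.0, 0.3, 0.3]
opening: 0.0005
time: 7.2
tool_pos: [0.5078, -0.1344, 0.1515]
contact_force: [1.2, -1.0, 0.8]
opening: 0.0005
```

```bash
for i in 1; do python3 -m creep '[{"translation":[0.001,0,0],"twist":[0,0,0],"hand":0},{"translation":[0.001,0,0],"twist":[0,0,0],"hand":0}]'|grep -v rot;  python3 -m creep '[{"translation":[0.001,0,0],"twist":[0,0,0],"hand":0},{"translation":[0.001,0,0],"twist":[0,0,0],"hand":0}]' |grep -v rot;  python3 -m creep '[{"translation":[0.001,0,0],"twist":[0,0,0],"hand":0},{"translation":[0.001,0,0],"twist":[0,0,0],"hand":0}]'|grep -v rot; done
python3 - <<'E'
from h import *
b=robot.read_camera("scene")
h=cv2.cvtColor(b,cv2.COLOR_BGR2HSV);m=cv2.inRange(h,(8,90,50),(30,255,255))
m=cv2.morphologyEx(m,cv2.MORPH_OPEN,np.ones((3,3)))
print([(x,*[int(v) for v in (205+np.flatnonzero(m[205:250,x]))[[0,-1]]]) for x in range(222,249,3) if m[205:250,x].any()])
print(np.mean([robot.observe()["contact_force"] for _ in range(5)],0))
E
```

```text
time: 7.4
tool_pos: [0.5077, -0.1343, 0.1504]
contact_force: [0.5, 0.4, -0.1]
opening: 0.0002
time: 7.6
tool_pos: [0.5076, -0.1343, 0.1492]
contact_force: [-0.1, -0.4, 0.2]
opening: 0.0006
time: 7.8
tool_pos: [0.5076, -0.1343, 0.1481]
contact_force: [0.4, -0.4, 0.5]
opening: 0.0006
[(222, 216, 233), (225, 214, 236), (228, 211, 237), (231, 211, 239), (234, 211, 239), (237, 212, 239), (240, 217, 239), (243, 221, 238), (246, 232, 237)]
[ 0.0543 -0.1038 -0.1415]
```

```bash
for i in 1; do python3 -m creep '[{"translation":[0.001,0,0],"twist":[0,0,0],"hand":0},{"translation":[0.002,0,0],"twist":[0,0,0],"hand":0},{"translation":[0.003,0,0],"twist":[0,0,0],"hand":0},{"translation":[0.004,0,0],"twist":[0,0,0],"hand":0},{"translation":[0.0045,0,0],"twist":[0,0,0],"hand":0}]'|grep -v rot;  python3 -m creep '[{"translation":[0.001,0,0],"twist":[0,0,0],"hand":0},{"translation":[0.001,0,0],"twist":[0,0,0],"hand":0}]' |grep -v rot;  python3 -m creep '[{"translation":[0.001,0,0],"twist":[0,0,0],"hand":0},{"translation":[0.001,0,0],"twist":[0,0,0],"hand":0}]'|grep -v rot; done
```

```text
time: 8.35
tool_pos: [0.5075, -0.1342, 0.1435]
contact_force: [0.2, 0.1, -0.4]
opening: 0.0009
time: 8.55
tool_pos: [0.5074, -0.1342, 0.1423]
contact_force: [1.8, -0.6, 0.7]
opening: 0.0003
time: 8.75
tool_pos: [0.5074, -0.1342, 0.1412]
contact_force: [-0.1, -0.2, -0.3]
opening: 0.0001
```

```bash
cat >ok.sh <<'E'
# prints a move's report on one line; fails if upward force > 3 N
o=$(cat); echo $o | sed 's/tool_rot.*contact/contact/'; f=$(echo "$o"|sed -n 's/contact_force.*, \(.*\)\]/\1/p'); awk "BEGIN{exit !($f<3)}"
E
python3 -m creep '[{"translation":[0.001,0,0],"twist":[0,0,0],"hand":0},{"translation":[0.0015,0,0],"twist":[0,0,0],"hand":0}]'|sh ok.sh &&
python3 -m creep '[{"translation":[0.001,0,0],"twist":[0,0,0],"hand":0},{"translation":[0.0015,0,0],"twist":[0,0,0],"hand":0}]'|sh ok.sh &&
python3 -m creep '[{"translation":[0.001,0,0],"twist":[0,0,0],"hand":0},{"translation":[0.0015,0,0],"twist":[0,0,0],"hand":0}]'|sh ok.sh &&
python3 -m creep '[{"translation":[0.001,0,0],"twist":[0,0,0],"hand":0},{"translation":[0.0015,0,0],"twist":[0,0,0],"hand":0}]'|sh ok.sh &&
python3 -m creep '[{"translation":[0.001,0,0],"twist":[0,0,0],"hand":0},{"translation":[0.0015,0,0],"twist":[0,0,0],"hand":0}]'|sh ok.sh
```

```text
time: 8.95 tool_pos: [0.5073, -0.1342, 0.1396] contact_force: [-0.5, -0.6, 0.5] opening: 0.0008
time: 9.15 tool_pos: [0.5072, -0.1341, 0.1379] contact_force: [0.5, -0.4, -0.2] opening: 0.0005
time: 9.35 tool_pos: [0.5072, -0.1341, 0.1363] contact_force: [0.7, 0.2, -0.1] opening: 0.0004
time: 9.55 tool_pos: [0.5071, -0.1341, 0.1347] contact_force: [0.3, 0.4, 0.0] opening: 0.0002
time: 9.75 tool_pos: [0.5071, -0.1341, 0.1331] contact_force: [0.3, 0.0, 0.0] opening: 0.0001
```

```bash
python3 - <<'E'
from h import *
a=robot.read_camera("wrist");b=robot.read_camera("scene")
g=lambda v:(255*(v/255.)**.6).astype(np.uint8)
cv2.imwrite("pics/v6.png",np.hstack([g(a[120:440,120:520]),cv2.resize(g(b[170:250,195:295]),(400,320),interpolation=cv2.INTER_CUBIC)]))
E
```

```text
(no output)
```

View pics/v6.png

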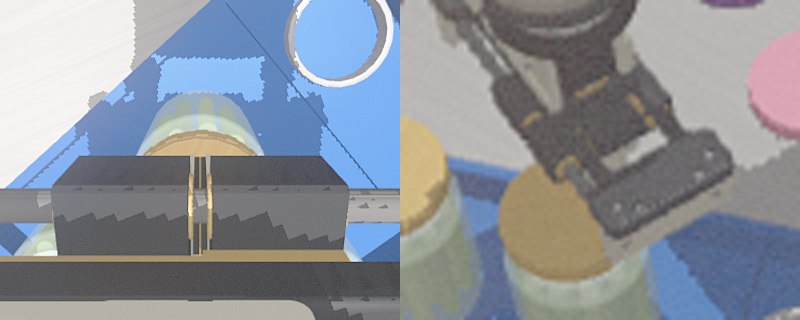

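Still no contact with the TCP at 0.133. The wrist view shows the lid edge at (205,140) and dark blocks at (82–330,157) that may be the fingers themselves. I'll rise, open the gripper, and compare shut with open.

```bash
python3 -m creep '[{"translation":[-0.02,0,0],"twist":[0,0,0],"hand":0},{"translation":[-0.04,0,0],"twist":[0,0,0],"hand":0},{"translation":[-0.06,0,0],"twist":[0,0,0],"hand":0},{"translation":[-0.07,0,0],"twist":[0,0,0],"hand":0},{"translation":[-0.07,0,0],"twist":[0,0,0],"hand":0}]'|sh ok.sh
python3 - <<'E'
from h import *
cv2.imwrite("pics/a.png",robot.read_camera("wrist"));print(robot.calibration("wrist")["intrinsics"])
E
python3 -m creep '[{"translation":[0,0,0],"twist":[0,0,0],"hand":50},{"translation":[0,0,0],"twist":[0,0,0],"hand":50},{"translation":[0,0,0],"twist":[0,0,0],"hand":50},{"translation":[0,0,0],"twist":[0,0,0],"hand":50},{"translation":[0,0,0],"twist":[0,0,0],"hand":50}]'|sh ok.sh
python3 - <<'E'
from h import *
b=robot.read_camera("wrist");a=cv2.imread("pics/a.png")
g=lambda v:(255*(v/255.)**.6).astype(np.uint8)
s=robot.observe();rt=R.from_euler('xyz',s["tool_rot"])
c=robot.calibration("wrist");K=c["intrinsics"];M=np.linalg.inv(c["mount"])
def pj(t): p=M@[*t,1];q=K@[p[0],-p[1],-p[2]];return q[:2]/q[2]
for cx in [(.526,-.143),(.561,-.247),(.629,-.109),(.665,-.213)]:
    P=[pj(rt.inv().apply(np.array([cx[0]+.038*np.cos(t),cx[1]+.038*np.sin(t),.129])-s["tool_pos"])) for t in np.linspace(0,6.28,60)]
    cv2.polylines(b,[np.array(P,int)],True,(0,0,255),1)
for x in(.025,-.041): cv2.polylines(b,[np.array([pj([x,y,z]) for y,z in((.0095,.019),(.0095,-.019),(-.0095,-.019),(-.0095,.019))],int)],True,(0,255,0),1)
v=np.hstack([g(a),g(b)]);cv2.imwrite("pics/v7.png",cv2.resize(v,(800,300),interpolation=cv2.INTER_AREA))
E
```

```text
time: 10.35 tool_pos: [0.5082, -0.1345, 0.2043] contact_force: [-0.2, -0.2, -0.8] opening: 0.0003
[[367.9908   0.     319.7247]
 [  0.     367.9908 240.0324]
 [  0.       0.       1.    ]]
time: 10.9 tool_pos: [0.5075, -0.1342, 0.2029] contact_force: [-0.1, -0.5, -0.6] opening: 0.0357
```

View pics/v7.png

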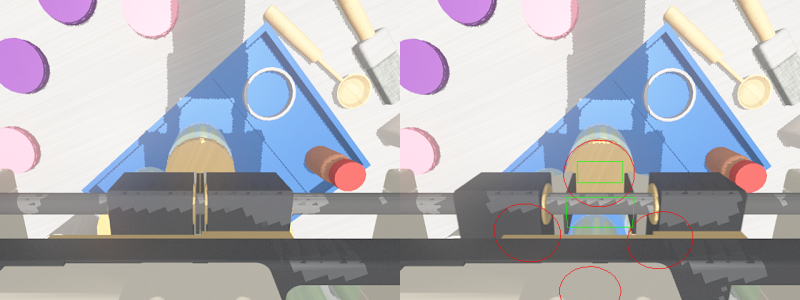

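```bash
python3 - <<'E'
from h import *
b=robot.read_camera("wrist");b=(255*(b/255.)**.4).astype(np.uint8)
cv2.imwrite("pics/v8.png",cv2.resize(b[230:390,220:420],(750,600),interpolation=cv2.INTER_CUBIC))
E
```

```text
(no output)
```

View pics/v8.png

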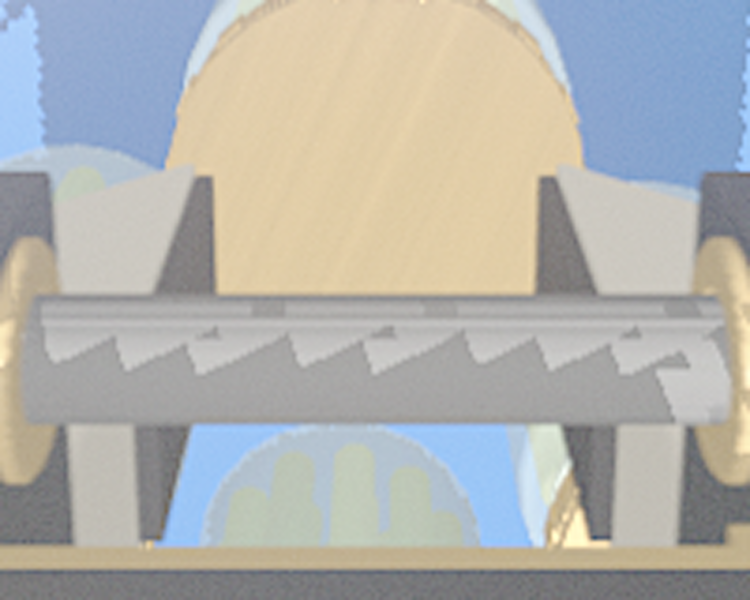

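```bash
python3 - <<'E'
from h import *
from scipy.optimize import least_squares
s=robot.observe();b=robot.read_camera("wrist");rt=R.from_euler('xyz',s["tool_rot"]);print(s["opening"],s["tool_pos"])
c=robot.calibration("wrist");K=c["intrinsics"];Mt=c["mount"]
h=cv2.cvtColor(b,cv2.COLOR_BGR2HSV);print(h[260,300:340:10].tolist(),h[240,320].tolist())
m=cv2.inRange(h,(8,70,60),(30,255,255));pts=[]
for r in range(235,274,2):
    x=np.flatnonzero(m[r,255:385])+255
    if len(x): pts+= [(x[0],r),(x[-1],r)]
print(pts)
d=np.array([rt.apply(Mt[:3,:3]@[u,-v,-1]) for u,v in [((p[0]-K[0,2])/K[0,0],(p[1]-K[1,2])/K[1,1]) for p in pts]])
o=s["tool_pos"]+rt.apply(Mt[:3,3])
def f(q):
    w=o+d*((q[2]-o[2])/d[:,2])[:,None];return np.hypot(w[:,0]-q[0],w[:,1]-q[1])-.038
q=least_squares(f,[.526,-.143,.129],loss='soft_l1',f_scale=.001);print(q.x,np.abs(q.fun).mean())
E
```

```text
0.04319618261849884 [ 0.5076 -0.1342  0.203 ]
[[17, 128, 192], [18, 129, 193], [18, 129, 186], [18, 132, 197]] [18, 124, 195]
[(np.int64(283), 235), (np.int64(355), 235), (np.int64(281), 237), (np.int64(359), 237), (np.int64(279), 239), (np.int64(361), 239), (np.int64(278), 241), (np.int64(362), 241), (np.int64(277), 243), (np.int64(363), 243), (np.int64(276), 245), (np.int64(364), 245), (np.int64(274), 247), (np.int64(366), 247), (np.int64(273), 249), (np.int64(367), 249), (np.int64(271), 251), (np.int64(368), 251), (np.int64(270), 253), (np.int64(370), 253), (np.int64(269), 255), (np.int64(371), 255), (np.int64(268), 257), (np.int64(371), 257), (np.int64(267), 259), (np.int64(372), 259), (np.int64(268), 261), (np.int64(373), 261), (np.int64(267), 263), (np.int64(373), 263), (np.int64(266), 265), (np.int64(373), 265), (np.int64(266), 267), (np.int64(374), 267), (np.int64(266), 269), (np.int64(374), 269), (np.int64(265), 271), (np.int64(374), 271), (np.int64(264), 273), (np.int64(374), 273)]
[ 0.5272 -0.1425  0.1193] 0.00028812077423785964
```

```bash
python3 -m creep '[{"translation":[0.010,0.003,0],"twist":[0,0,0],"hand":0},{"translation":[0.025,0.003,0],"twist":[0,0,0],"hand":0},{"translation":[0.040,0.003,0],"twist":[0,0,0],"hand":0},{"translation":[0.040,0.003,0],"twist":[0,0,0],"hand":0},{"translation":[0.040,0.003,0],"twist":[0,0,0],"hand":0}]' |sh ok.sh &&
python3 -m creep '[{"translation":[0.005,0,0],"twist":[0,0,0],"hand":0},{"translation":[0.010,0,0],"twist":[0,0,0],"hand":0},{"translation":[0.015,0,0],"twist":[0,0,0],"hand":0},{"translation":[0.020,0,0],"twist":[0,0,0],"hand":0},{"translation":[0.025,0,0],"twist":[0,0,0],"hand":0}]'|sh ok.sh &&
python3 -m creep '[{"translation":[0.001,0,0],"twist":[0,0,0],"hand":0},{"translation":[0.0015,0,0],"twist":[0,0,0],"hand":0}]'|sh ok.sh &&
python3 -m creep '[{"translation":[0.001,0,0],"twist":[0,0,0],"hand":0},{"translation":[0.0015,0,0],"twist":[0,0,0],"hand":0}]'|sh ok.sh &&
python3 -m creep '[{"translation":[0.001,0,0],"twist":[0,0,0],"hand":0},{"translation":[0.0015,0,0],"twist":[0,0,0],"hand":0}]'|sh ok.sh &&
python3 -m creep '[{"translation":[0.001,0,0],"twist":[0,0,0],"hand":0},{"translation":[0.0015,0,0],"twist":[0,0,0],"hand":0}]'|sh ok.sh &&
python3 -m creep '[{"translation":[0.001,0,0],"twist":[0,0,0],"hand":0},{"translation":[0.0015,0,0],"twist":[0,0,0],"hand":0}]'|sh ok.sh
```

```text
time: 11.55 tool_pos: [0.5043, -0.1329, 0.1629] contact_force: [-0.3, -0.2, 0.1] opening: 0.0106
time: 12.05 tool_pos: [0.5042, -0.1329, 0.1375] contact_force: [-0.0, -0.8, 0.5] opening: 0.0006
time: 12.25 tool_pos: [0.504, -0.1328, 0.1357] contact_force: [-0.4, -0.5, -0.1] opening: 0.0003
time: 12.45 tool_pos: [0.5041, -0.1329, 0.1342] contact_force: [-0.7, -0.6, 0.2] opening: 0.0005
time: 12.65 tool_pos: [0.5041, -0.1329, 0.1327] contact_force: [-0.1, 1.0, 1.3] opening: 0.0006
time: 12.85 tool_pos: [0.5041, -0.1329, 0.1312] contact_force: [1.4, -0.0, 0.1] opening: 0.0005
time: 13.05 tool_pos: [0.504, -0.1328, 0.1295] contact_force: [-0.0, -0.7, -0.5] opening: 0.0003
```

```bash

python3 -m creep '[{"translation":[0.001,0,0],"twist":[0,0,0],"hand":0},{"translation":[0.0015,0,0],"twist":[0,0,0],"hand":0}]'|sh ok.sh &&
python3 -m creep '[{"translation":[0.001,0,0],"twist":[0,0,0],"hand":0},{"translation":[0.0015,0,0],"twist":[0,0,0],"hand":0}]'|sh ok.sh &&
python3 -m creep '[{"translation":[0.001,0,0],"twist":[0,0,0],"hand":0},{"translation":[0.0015,0,0],"twist":[0,0,0],"hand":0}]'|sh ok.sh &&
python3 -m creep '[{"translation":[0.001,0,0],"twist":[0,0,0],"hand":0},{"translation":[0.0015,0,0],"twist":[0,0,0],"hand":0}]'|sh ok.sh &&
python3 -m creep '[{"translation":[0.001,0,0],"twist":[0,0,0],"hand":0},{"translation":[0.0015,0,0],"twist":[0,0,0],"hand":0}]'|sh ok.sh &&
python3 -m creep '[{"translation":[0.001,0,0],"twist":[0,0,0],"hand":0},{"translation":[0.0015,0,0],"twist":[0,0,0],"hand":0}]'|sh ok.sh
```

```text
time: 13.25 tool_pos: [0.504, -0.1328, 0.1279] contact_force: [-0.1, -0.1, -0.7] opening: 0.0002
time: 13.45 tool_pos: [0.5039, -0.1327, 0.1263] contact_force: [-0.0, 0.1, -0.8] opening: 0.0006
time: 13.65 tool_pos: [0.5039, -0.1328, 0.1249] contact_force: [-0.5, 0.3, 3.5] opening: 0.0006
```

Contact, with 3.5 N at TCP z 0.125. I'll check from the scene outline whether the lid has tipped.

```bash
cat >tilt.py <<'E'
from h import *
b=robot.read_camera("scene");o=cv2.imread("pics/scene0.png")
def cols(im):
    h=cv2.cvtColor(im,cv2.COLOR_BGR2HSV);m=cv2.inRange(h,(8,90,50),(30,255,255))
    return [int(205+np.flatnonzero(m[205:250,x])[-1]) if m[205:250,x].any() else 0 for x in range(220,256,2)],[int(210+np.flatnonzero(m[y,210:260])[0]) for y in range(216,238,2)]
print(cols(o));print(cols(b));s=robot.observe();print(s["tool_pos"],s["contact_force"],s["torque"])
E
python3 tilt.py; python3 -m creep '[{"translation":[0.001,0,0],"twist":[0,0,0],"hand":0},{"translation":[0.001,0,0],"twist":[0,0,0],"hand":0}]'|sh ok.sh;python3 tilt.py
```

```text
([228, 232, 235, 237, 238, 238, 239, 239, 239, 239, 239, 238, 238, 237, 235, 234, 231, 226], [222, 221, 220, 220, 220, 220, 220, 221, 222, 223, 225])
([229, 232, 234, 236, 237, 237, 238, 239, 239, 239, 238, 238, 237, 236, 0, 0, 0, 0], [221, 220, 220, 220, 220, 219, 220, 221, 222, 224, 226])
[ 0.5039 -0.1328  0.1249] [-0.8428  0.8681  2.8961] [0.0789 0.1821 0.0462]
time: 13.9 tool_pos: [0.504, -0.1328, 0.1247] contact_force: [-2.5, 0.7, 6.2] opening: 0.0009
([228, 232, 235, 237, 238, 238, 239, 239, 239, 239, 239, 238, 238, 237, 235, 234, 231, 226], [222, 221, 220, 220, 220, 220, 220, 221, 222, 223, 225])
([229, 232, 234, 236, 237, 238, 238, 239, 239, 239, 238, 238, 237, 236, 0, 0, 0, 0], [221, 220, 220, 220, 220, 219, 220, 221, 222, 223, 226])
[ 0.504  -0.1328  0.1247] [-2.0843  0.6946  6.7116] [0.1105 0.3338 0.0131]
```

```bash
python3 - <<'E'
from h import *
cv2.imwrite("pics/p.png",np.mean([robot.read_camera("scene") for _ in range(3)],0))
E
python3 -m creep '[{"translation":[-0.004,0,0],"twist":[0,0,0],"hand":0},{"translation":[-0.008,0,0],"twist":[0,0,0],"hand":0},{"translation":[-0.008,0,0],"twist":[0,0,0],"hand":0}]'|sh ok.sh
python3 - <<'E'
from h import *
cv2.imwrite("pics/r.png",np.mean([robot.read_camera("scene") for _ in range(3)],0))
f=lambda n:(255*(cv2.imread(n)/255.)**.6).astype(np.uint8)
p,r=f("pics/p.png"),f("pics/r.png")
d=np.clip(cv2.absdiff(p,r).astype(int)*3,0,255).astype(np.uint8)
z=lambda i:cv2.resize(i[195:255,205:265],(266,266),interpolation=cv2.INTER_CUBIC)
cv2.imwrite("pics/v9.png",np.hstack([z(p),z(r),z(d)]))
E
```

```text
time: 14.4 tool_pos: [0.5045, -0.133, 0.1332] contact_force: [-0.5, -0.5, 0.0] opening: 0.0007[ WARN:0@7.006] global loadsave.cpp:1063 imwrite_ Unsupported depth image for selected encoder is fallbacked to CV_8U.
[ WARN:0@20.564] global loadsave.cpp:1063 imwrite_ Unsupported depth image for selected encoder is fallbacked to CV_8U.
```

View pics/v9.png

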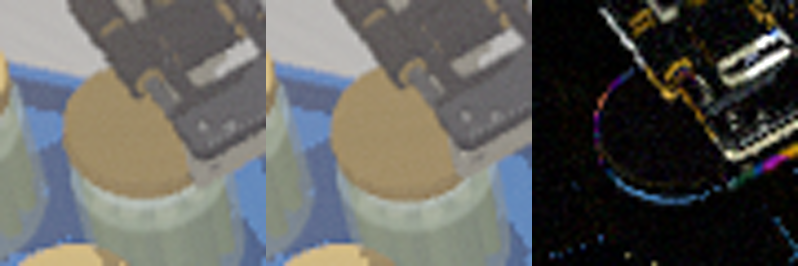

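The difference image shows the whole left and bottom outline of lid A moving between pressed and released, so A rocks: it touches near TCP z 0.129 and stops at 0.125. To be sure, I'll probe lid C at the same offset. A firm one should stop about 4 mm higher.

```bash
python3 -m creep '[{"translation":[-0.04,0,0],"twist":[0,0,0],"hand":0},{"translation":[-0.04,-0.03,0.025],"twist":[0,0,0],"hand":0},{"translation":[-0.04,-0.06,0.05],"twist":[0,0,0],"hand":0},{"translation":[-0.04,-0.082,0.071],"twist":[0,0,0],"hand":0},{"translation":[-0.02,-0.082,0.071],"twist":[0,0,0],"hand":0}]' |sh ok.sh
python3 -m creep '[{"translation":[0,0,0],"twist":[0,0,0],"hand":0},{"translation":[0,0,0],"twist":[0,0,0],"hand":0}]' |sh ok.sh
python3 -c "
from h import *
print(shift([.607,-.099,.135]))"
```

```text
time: 15.05 tool_pos: [0.6115, -0.0977, 0.1534] contact_force: [0.4, -0.9, -0.5] opening: -0.0002
time: 15.25 tool_pos: [0.6114, -0.0976, 0.1532] contact_force: [0.5, -0.2, 1.2] opening: 0.0006
[ 0.0182  0.0035 -0.003 ]
```

```bash
python3 -m creep '[{"translation":[0.004,0.003,-0.003],"twist":[0,0,0],"hand":0},{"translation":[0.008,0.003,-0.003],"twist":[0,0,0],"hand":0},{"translation":[0.012,0.003,-0.003],"twist":[0,0,0],"hand":0},{"translation":[0.016,0.003,-0.003],"twist":[0,0,0],"hand":0},{"translation":[0.016,0.003,-0.003],"twist":[0,0,0],"hand":0}]' |sh ok.sh &&
python3 -m creep '[{"translation":[0.001,0,0],"twist":[0,0,0],"hand":0},{"translation":[0.001,0,0],"twist":[0,0,0],"hand":0}]'|sh ok.sh &&
python3 -m creep '[{"translation":[0.001,0,0],"twist":[0,0,0],"hand":0},{"translation":[0.001,0,0],"twist":[0,0,0],"hand":0}]'|sh ok.sh &&
python3 -m creep '[{"translation":[0.001,0,0],"twist":[0,0,0],"hand":0},{"translation":[0.001,0,0],"twist":[0,0,0],"hand":0}]'|sh ok.sh &&
python3 -m creep '[{"translation":[0.001,0,0],"twist":[0,0,0],"hand":0},{"translation":[0.001,0,0],"twist":[0,0,0],"hand":0}]'|sh ok.sh &&
python3 -m creep '[{"translation":[0.001,0,0],"twist":[0,0,0],"hand":0},{"translation":[0.001,0,0],"twist":[0,0,0],"hand":0}]'|sh ok.sh &&
python3 -m creep '[{"translation":[0.001,0,0],"twist":[0,0,0],"hand":0},{"translation":[0.001,0,0],"twist":[0,0,0],"hand":0}]'|sh ok.sh &&
python3 -m creep '[{"translation":[0.001,0,0],"twist":[0,0,0],"hand":0},{"translation":[0.001,0,0],"twist":[0,0,0],"hand":0}]'|sh ok.sh &&
python3 -m creep '[{"translation":[0.001,0,0],"twist":[0,0,0],"hand":0},{"translation":[0.001,0,0],"twist":[0,0,0],"hand":0}]'|sh ok.sh
```

```text
time: 15.75 tool_pos: [0.6071, -0.0992, 0.1366] contact_force: [-0.0, -0.3, 0.6] opening: 0.0002
time: 15.95 tool_pos: [0.607, -0.0992, 0.1355] contact_force: [0.7, 0.3, 0.0] opening: 0.0007
time: 16.15 tool_pos: [0.607, -0.0991, 0.1344] contact_force: [-0.3, -0.8, -0.1] opening: 0.0004
time: 16.35 tool_pos: [0.6069, -0.0991, 0.1333] contact_force: [0.8, 1.0, 0.2] opening: 0.0003
time: 16.55 tool_pos: [0.6069, -0.0991, 0.1322] contact_force: [0.2, -0.6, -0.6] opening: 0.0005
time: 16.75 tool_pos: [0.6068, -0.099, 0.131] contact_force: [-0.3, -1.0, -0.3] opening: 0.0004
time: 16.95 tool_pos: [0.6067, -0.099, 0.1298] contact_force: [-1.1, -0.2, -0.2] opening: 0.0007
time: 17.15 tool_pos: [0.6066, -0.099, 0.1286] contact_force: [0.1, -0.6, -0.0] opening: 0.0008
time: 17.35 tool_pos: [0.6065, -0.099, 0.1274] contact_force: [0.3, -0.4, -0.5] opening: 0.0005
```

```bash

python3 -m creep '[{"translation":[0.001,0,0],"twist":[0,0,0],"hand":0},{"translation":[0.001,0,0],"twist":[0,0,0],"hand":0}]'|sh ok.sh &&
python3 -m creep '[{"translation":[0.001,0,0],"twist":[0,0,0],"hand":0},{"translation":[0.001,0,0],"twist":[0,0,0],"hand":0}]'|sh ok.sh &&
python3 -m creep '[{"translation":[0.001,0,0],"twist":[0,0,0],"hand":0},{"translation":[0.001,0,0],"twist":[0,0,0],"hand":0}]'|sh ok.sh &&
python3 -m creep '[{"translation":[0.001,0,0],"twist":[0,0,0],"hand":0},{"translation":[0.001,0,0],"twist":[0,0,0],"hand":0}]'|sh ok.sh &&
python3 -m creep '[{"translation":[0.001,0,0],"twist":[0,0,0],"hand":0},{"translation":[0.001,0,0],"twist":[0,0,0],"hand":0}]'|sh ok.sh &&
python3 -m creep '[{"translation":[0.001,0,0],"twist":[0,0,0],"hand":0},{"translation":[0.001,0,0],"twist":[0,0,0],"hand":0}]'|sh ok.sh &&
python3 -m creep '[{"translation":[0.001,0,0],"twist":[0,0,0],"hand":0},{"translation":[0.001,0,0],"twist":[0,0,0],"hand":0}]'|sh ok.sh
```

```text
time: 17.55 tool_pos: [0.6066, -0.099, 0.1272] contact_force: [-1.7, 0.2, 5.3] opening: 0.0006
```

Lid C stops dead at 0.1272, while A gave until 0.1249 and its outline moved, so A is the loose one. I'll go back to A and rock it again clearly at 31 mm radius, which also confirms it.

```bash
python3 -m creep '[{"translation":[-0.03,0,0],"twist":[0,0,0],"hand":0},{"translation":[-0.03,0.03,-0.025],"twist":[0,0,0],"hand":0},{"translation":[-0.03,0.06,-0.05],"twist":[0,0,0],"hand":0},{"translation":[-0.03,0.088,-0.071],"twist":[0,0,0],"hand":0},{"translation":[-0.01,0.088,-0.071],"twist":[0,0,0],"hand":0}]' |sh ok.sh
python3 -m creep '[{"translation":[0.002,0,0],"twist":[0,0,0],"hand":0},{"translation":[0.004,0,0],"twist":[0,0,0],"hand":0}]' |sh ok.sh
python3 -c "
from h import *
print(shift([.4986,-.1306,.129]))"
```

```text
time: 18.05 tool_pos: [0.4962, -0.1321, 0.1396] contact_force: [0.8, 0.9, 0.3] opening: 0.0004
time: 18.25 tool_pos: [0.4964, -0.1323, 0.1359] contact_force: [0.5, 1.0, 0.7] opening: 0.0006
[ 0.0069 -0.0014  0.0024]
```

```bash
python3 -m creep '[{"translation":[0.002,-0.001,0.002],"twist":[0,0,0],"hand":0},{"translation":[0.004,-0.001,0.002],"twist":[0,0,0],"hand":0},{"translation":[0.007,-0.001,0.002],"twist":[0,0,0],"hand":0},{"translation":[0.007,-0.001,0.002],"twist":[0,0,0],"hand":0}]' |sh ok.sh &&
python3 -m creep '[{"translation":[0.001,0,0],"twist":[0,0,0],"hand":0},{"translation":[0.001,0,0],"twist":[0,0,0],"hand":0}]'|sh ok.sh &&
python3 -m creep '[{"translation":[0.001,0,0],"twist":[0,0,0],"hand":0},{"translation":[0.001,0,0],"twist":[0,0,0],"hand":0}]'|sh ok.sh &&
python3 -m creep '[{"translation":[0.001,0,0],"twist":[0,0,0],"hand":0},{"translation":[0.001,0,0],"twist":[0,0,0],"hand":0}]'|sh ok.sh &&
python3 -m creep '[{"translation":[0.001,0,0],"twist":[0,0,0],"hand":0},{"translation":[0.001,0,0],"twist":[0,0,0],"hand":0}]'|sh ok.sh &&
python3 -m creep '[{"translation":[0.001,0,0],"twist":[0,0,0],"hand":0},{"translation":[0.001,0,0],"twist":[0,0,0],"hand":0}]'|sh ok.sh &&
python3 -m creep '[{"translation":[0.001,0,0],"twist":[0,0,0],"hand":0},{"translation":[0.001,0,0],"twist":[0,0,0],"hand":0}]'|sh ok.sh &&
python3 -m creep '[{"translation":[0.001,0,0],"twist":[0,0,0],"hand":0},{"translation":[0.001,0,0],"twist":[0,0,0],"hand":0}]'|sh ok.sh
python3 - <<'E'
from h import *
cv2.imwrite("pics/p2.png",robot.read_camera("scene"))
E
```

```text
time: 18.65 tool_pos: [0.4981, -0.1306, 0.1285] contact_force: [0.4, 1.2, 0.2] opening: 0.0002
time: 18.85 tool_pos: [0.4981, -0.1305, 0.1274] contact_force: [-0.1, 0.4, -0.6] opening: 0.0004
time: 19.05 tool_pos: [0.498, -0.1305, 0.1263] contact_force: [-0.4, -1.0, -0.4] opening: 0.0002
time: 19.25 tool_pos: [0.498, -0.1306, 0.1252] contact_force: [-0.4, 0.6, -0.5] opening: 0.0003
time: 19.45 tool_pos: [0.498, -0.1305, 0.1241] contact_force: [0.4, -0.2, 0.6] opening: 0.0003
time: 19.65 tool_pos: [0.4981, -0.1306, 0.1236] contact_force: [-1.2, 0.0, 4.6] opening: 0.0001
```

Confirmed: lid A stopped at 0.1236, 3.6 mm lower than the firm lid C and as 0.19 rad of tipping predicts. Now I'll rise and press it in the middle.

```bash
python3 -m creep '[{"translation":[-0.008,0,0],"twist":[0,0,0],"hand":0},{"translation":[-0.012,0,0],"twist":[0,0,0],"hand":0},{"translation":[-0.012,-0.016,0],"twist":[0,0,0],"hand":0},{"translation":[-0.012,-0.031,0],"twist":[0,0,0],"hand":0},{"translation":[-0.012,-0.031,0],"twist":[0,0,0],"hand":0}]' |sh ok.sh
python3 -c "
from h import *
print(shift([.527,-.1425,.129]))"
```

```text
time: 20.2 tool_pos: [0.5281, -0.1432, 0.1359] contact_force: [-0.2, 0.3, -0.2] opening: 0.0004
[0.0069 0.0013 0.0002]
```

```bash
python3 -m creep '[{"translation":[0.003,0.001,0],"twist":[0,0,0],"hand":0},{"translation":[0.006,0.001,0],"twist":[0,0,0],"hand":0},{"translation":[0.007,0.001,0],"twist":[0,0,0],"hand":0}]' |sh ok.sh &&
python3 -m creep '[{"translation":[0.001,0,0],"twist":[0,0,0],"hand":0},{"translation":[0.001,0,0],"twist":[0,0,0],"hand":0}]'|sh ok.sh &&
python3 -m creep '[{"translation":[0.001,0,0],"twist":[0,0,0],"hand":0},{"translation":[0.001,0,0],"twist":[0,0,0],"hand":0}]'|sh ok.sh &&
python3 -m creep '[{"translation":[0.001,0,0],"twist":[0,0,0],"hand":0},{"translation":[0.001,0,0],"twist":[0,0,0],"hand":0}]'|sh ok.sh
python3 -m creep '[{"translation":[0.001,0,0],"twist":[0,0,0],"hand":0},{"translation":[0.001,0,0],"twist":[0,0,0],"hand":0}]'|sh ok.sh
python3 -m creep '[{"translation":[0.001,0,0],"twist":[0,0,0],"hand":0},{"translation":[0.001,0,0],"twist":[0,0,0],"hand":0}]'|sh ok.sh
```

```text
time: 20.5 tool_pos: [0.5264, -0.1424, 0.1284] contact_force: [-0.5, -0.7, -1.1] opening: 0.0006
time: 20.7 tool_pos: [0.5261, -0.1423, 0.1274] contact_force: [0.3, 0.1, -0.2] opening: 0.0005
time: 20.9 tool_pos: [0.5262, -0.1423, 0.1269] contact_force: [-0.2, 0.3, 4.6] opening: 0.0005
time: 21.1 tool_pos: [0.5263, -0.1423, 0.1266] contact_force: [-1.3, 0.9, 6.6] opening: 0.0005
time: 21.3 tool_pos: [0.5263, -0.1423, 0.1263] contact_force: [-2.0, 0.0, 6.1] opening: 0.0005
```

```bash
for i in 1; do
python3 -m creep '[{"translation":[0.001,0,0],"twist":[0,0,0],"hand":0},{"translation":[0.002,0,0],"twist":[0,0,0],"hand":0},{"translation":[0.002,0,0],"twist":[0,0,0],"hand":0}]'|sh ok.sh
python3 -m creep '[{"translation":[0.001,0,0],"twist":[0,0,0],"hand":0},{"translation":[0.002,0,0],"twist":[0,0,0],"hand":0},{"translation":[0.002,0,0],"twist":[0,0,0],"hand":0}]'|sh ok.sh
done
```

```text
time: 21.6 tool_pos: [0.5262, -0.1423, 0.1251] contact_force: [-2.3, 0.5, 6.9] opening: 0.0005
time: 21.9 tool_pos: [0.5262, -0.1423, 0.1239] contact_force: [-2.1, 0.8, 6.5] opening: 0.0004
```

```bash
for i in 1; do
python3 -m creep '[{"translation":[0.001,0,0],"twist":[0,0,0],"hand":0},{"translation":[0.002,0,0],"twist":[0,0,0],"hand":0},{"translation":[0.002,0,0],"twist":[0,0,0],"hand":0}]'|sh ok.sh
python3 -m creep '[{"translation":[0.001,0,0],"twist":[0,0,0],"hand":0},{"translation":[0.002,0,0],"twist":[0,0,0],"hand":0},{"translation":[0.002,0,0],"twist":[0,0,0],"hand":0}]'|sh ok.sh
python3 -m creep '[{"translation":[0.001,0,0],"twist":[0,0,0],"hand":0},{"translation":[0.002,0,0],"twist":[0,0,0],"hand":0},{"translation":[0.002,0,0],"twist":[0,0,0],"hand":0}]'|sh ok.sh
done
```

```text
time: 22.2 tool_pos: [0.5263, -0.1424, 0.1226] contact_force: [-2.2, 0.7, 6.8] opening: 0.0005
time: 22.5 tool_pos: [0.5263, -0.1424, 0.1221] contact_force: [-4.8, 1.7, 12.7] opening: 0.0005
time: 22.8 tool_pos: [0.5263, -0.1424, 0.1221] contact_force: [-5.6, 1.6, 16.5] opening: 0.0004
```

It stopped dead at 0.1221 under 16.5 N, 5 mm below first contact. Next I'll rise and do one light edge check that it no longer rocks.

```bash
python3 -m creep '[{"translation":[-0.004,0,0],"twist":[0,0,0],"hand":0},{"translation":[-0.009,0,0],"twist":[0,0,0],"hand":0},{"translation":[-0.009,0.015,0],"twist":[0,0,0],"hand":0},{"translation":[-0.009,0.029,0],"twist":[0,0,0],"hand":0},{"translation":[-0.009,0.029,0],"twist":[0,0,0],"hand":0}]' |sh ok.sh
python3 -m creep '[{"translation":[0.003,0,0],"twist":[0,0,0],"hand":0},{"translation":[0.006,0,0],"twist":[0,0,0],"hand":0},{"translation":[0.006,0,0],"twist":[0,0,0],"hand":0}]' |sh ok.sh &&
python3 -m creep '[{"translation":[0.001,0,0],"twist":[0,0,0],"hand":0},{"translation":[0.001,0,0],"twist":[0,0,0],"hand":0}]'|sh ok.sh &&
python3 -m creep '[{"translation":[0.001,0,0],"twist":[0,0,0],"hand":0},{"translation":[0.001,0,0],"twist":[0,0,0],"hand":0}]'|sh ok.sh &&
python3 -m creep '[{"translation":[0.001,0,0],"twist":[0,0,0],"hand":0},{"translation":[0.001,0,0],"twist":[0,0,0],"hand":0}]'|sh ok.sh &&
python3 -m creep '[{"translation":[0.001,0,0],"twist":[0,0,0],"hand":0},{"translation":[0.001,0,0],"twist":[0,0,0],"hand":0}]'|sh ok.sh
```

```text
time: 23.3 tool_pos: [0.4983, -0.1306, 0.1308] contact_force: [-0.6, -0.2, 0.0] opening: 0.0001
time: 23.6 tool_pos: [0.4984, -0.1307, 0.1242] contact_force: [-1.2, 0.4, 0.3] opening: 0.0004
time: 23.8 tool_pos: [0.4985, -0.1308, 0.1229] contact_force: [-0.1, -0.1, -0.3] opening: 0.0007
time: 24.0 tool_pos: [0.4987, -0.1309, 0.1222] contact_force: [-1.9, 0.4, 3.8] opening: 0.0003
```

It's firm at the edge now, stopping at 0.1222, the same height as the middle. I'll move clear and look once.

```bash
python3 -m creep '[{"translation":[-0.03,0,0],"twist":[0,0,0],"hand":0},{"translation":[-0.07,0,0],"twist":[0,0,0],"hand":0},{"translation":[-0.10,0.01,0.01],"twist":[0,0,0],"hand":0},{"translation":[-0.10,0.045,0.04],"twist":[0,0,0],"hand":0},{"translation":[-0.10,0.08,0.07],"twist":[0,0,0],"hand":0}]' |sh ok.sh
python3 -m creep '[{"translation":[0,0.034,0.03],"twist":[0,0,0],"hand":0},{"translation":[0,0.068,0.06],"twist":[0,0,0],"hand":0},{"translation":[0,0.102,0.09],"twist":[0,0,0],"hand":0},{"translation":[0,0.12,0.11],"twist":[0,0,0],"hand":0},{"translation":[0,0.12,0.11],"twist":[0,0,0],"hand":0}]' |sh ok.sh
python3 - <<'E'
from h import *
a=robot.read_camera("top");b=robot.read_camera("scene");z0,z1=cv2.imread("pics/top0.png"),cv2.imread("pics/scene0.png")
print(lids("top",a,(340,120,460,235)),lids("top",z0,(340,120,460,235)))
print(lids("scene",b,(150,190,265,300)),lids("scene",z1,(150,190,265,300)))
cv2.imwrite("pics/v10.png",np.hstack([cv2.resize(a[110:290,230:520],(400,250)),cv2.resize(b[170:370,110:390],(400,250))]))
E
```

```text
time: 24.5 tool_pos: [0.4513, -0.035, 0.2226] contact_force: [-0.2, 1.1, 0.1] opening: 0.0008
time: 25.0 tool_pos: [0.3814, 0.1151, 0.2221] contact_force: [-0.5, 0.5, 0.5] opening: 0.0004
[(0.5237, -0.1427, 0.0369), (0.5603, -0.2476, 0.038), (0.6283, -0.1089, 0.0369), (0.6644, -0.213, 0.0383)] [(0.5247, -0.1433, 0.0369), (0.5603, -0.2476, 0.038), (0.6286, -0.109, 0.0372), (0.6645, -0.2129, 0.0383)]
[] [(0.6332, -0.1079, 0.0376), (0.6687, -0.2086, 0.0372), (0.567, -0.2436, 0.0368)]
```

View pics/v10.png

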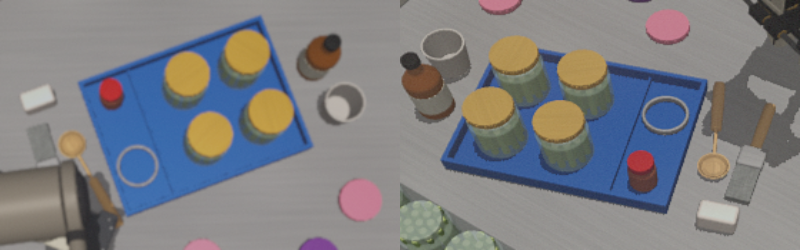

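All four lids look flat and everything else stands as before. The top camera shows lid shifts of about 1 mm or less. I'm handing in.

```bash
python3 -m creep '[{"translation":[0,0,0],"twist":[0,0,0],"hand":0},{"translation":[0,0,0],"twist":[0,0,0],"hand":0}]' |sh ok.sh; python3 -c "
from cell import robot
print(robot.hand_in())"
```

```text
time: 25.3 tool_pos: [0.3833, 0.1121, 0.222] contact_force: [0.4, -0.2, -0.6] opening: 0.0006
the job is handed in; nothing more can be done
None
```

The loose lid was the jar nearest the robot on the spice-jar side, at about (0.527, -0.142). I rocked it at its edge, pressed it home in the middle, moved clear and handed in at 25.3 s; no verdict was reported.

- **Finding it:** A light edge press sank about 3.5 mm before stopping, and the lid's outline moved in the scene camera. I pressed one other lid for comparison; it stopped the fingertip at once. The other two I didn't press.
- **Pressing it home:** The plunger gave at about 7 N. The lid then stopped dead 5 mm lower under a largest reading of 16.5 N.
- **Last checks:** A light edge press on that lid now stops at its middle's height, so it no longer rocks. The top camera puts all four lids within about 1.2 mm of where they started, and nothing else visibly moved, though the arm hid part of the spoon and brush from above.
- **What disagreed:**
  - Firm contact came with the TCP about 23 mm lower than the stated `tip_extent` of 0.025 m implies. The first probes therefore ended above the lid, and I worked from force and relative heights instead.
  - The automatic lid finder returned nothing on the final scene image, so there I judged by eye.

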